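# Index the sample carousel to the green-capped tube

### The job

The sample carousel stands at its metal reference plug; the tube with the green cap is to be read next, one click away to one side or the other. Turn the carousel by its black bar knob, one click in the right direction, so that the green-capped tube stands in front of the blue reader post, and let go. Leave both tubes standing in their holders.

Things in the scene. Friction and masses are not known exactly. Their poses are not given: they have to be found in the camera images.
- knob_grip (a point): centre of the carousel's black bar knob (64 mm long, 14 wide, 34 tall), on the upright axis, 186 mm above the worktop; x along the bar to its white pointer end, y across, z up. Pinch across the 14 mm from above; tube caps end 34 mm below this point. It turns the carousel freely both ways; detents every 60 degrees, 0.1 N m to leave one; let go within 20 degrees of a detent, it seats itself
- green_tube_mid (a point): centre, half-way up, of the loose tube with the GREEN screw cap (28 mm tube, 33 mm cap, 113 mm tall, 35 g); z up along it. It stands in one of the carousel's six ring holders (walls 42 mm high), 60 degrees about the knob's axis to one side or the other of the metal plug
- orange_tube_mid (a point): the same point of the loose tube with the ORANGE cap, same size, in the holder on the other side of the metal plug
- read_point (a point): where a tube's centre stands when its holder is squarely at the reader (blue post, 56 mm wide, top 140 mm above the worktop, black lens window): 85 mm from the knob's axis. x points from that axis to the reader, z up. The base is fixed to the worktop; the turning disc above it is white, 218 mm across. The carousel's own metal plug and the knob's pointer are here at the start

How it is judged:
At the end, for the whole second after the job is handed in: The carousel is turned 60 degrees (within 10) from its start, the green-capped tube stands within 15 mm of the read point, and the green- and orange-capped tubes stand seated in the carousel's holders (within 10 mm in height, less than 10 degrees of tilt), still there a second after the end (horizontal distance between green_tube_mid and read_point below 0.015 m and angle between the x axis of knob_grip and the x axis of read_point, either way round between 0.872 and 1.222 rad and z of green_tube_mid in the frame of read_point between -0.01 and 0.01 m and angle between each of green_tube_mid, orange_tube_mid's own z axis and vertical below 0.175 rad and z of orange_tube_mid in the frame of read_point between -0.01 and 0.01 m and horizontal distance between orange_tube_mid and knob_grip between 0.07 and 0.1 m); the robot touches nothing.
It fails at once if the green- or the orange-capped tube is lifted out of its holder or tipped (z of any of green_tube_mid, orange_tube_mid in the frame of read_point above 0.035 m or angle between any of green_tube_mid, orange_tube_mid's own z axis and vertical above 0.35 rad).
It also fails if it takes over 29 s, if anything falls off the work surface, if the arm or the gripper's body presses on something with over 40 N, if the wrist force passes 120 N, or if a joint passes its speed limit or range.

### The arm

A 6-joint arm with a two-finger parallel gripper is mounted at the origin on a cart in front of the work surface, level with it; the furniture and walls round the work are solid. World frame = base frame: x ahead of the robot, y to its left, z up, the work surface at z = 0. Lengths are in m, angles in rad, forces in N, time in s.
With the tool pointing down it reaches from about 0.425 to 0.95 m from the base axis. Payload 3.5 kg.
Tool frame: the origin (TCP) lies at the very end of the fingers, on their centre line; the grasp point (between the pads) lies ctrl.tcp_to_grasp behind it (ctrl.tcp_to_grasp is the distance from the TCP to the grasp point, in m); z points along the fingers, y is the line along which they close (so a half turn about z gives the same grasp; the last joint's range is limited). The gripper opens to 85 mm and grips with 20 to 120 N. Pads are 22 mm wide; open, the fingers measure 114 mm over their backs; the gripper's body (76 mm by 85 mm) begins 54 mm behind the grasp point. The pads swing forward as they close: fully open they stand 13 mm farther back than shut.
Start: joints at [-1.49, 0.286, 1.577, -0, 1.279, -0.15], TCP at [0.154, -0.657, 0.231] pointing down, gripper open.
Joint ranges: [-2.77, 2.77], [-0.9, 2.22], [0.21, 2.48], [-1.53, 4.67], [0.24, 2.81], [-2.84, 2.84]. Speed limits (rad/s): [2.79, 2.79, 3.14, 3.14, 3.14, 3.14].

### API

Orientations are given as a unit quaternion [x, y, z, w].
In Python, from plant import ctrl gives the robot as it stands.
- The arm moves only by the shell command python3 -m inch 'ROWS' [FORCE]. ROWS is JSON, a list of rows, each an object with "slide": the shift along the tool's x, y, z in cm, a list of three; "turn": the turn about the tool's z in rad; "grip": the finger opening in cm, from 0 to 8.54. A call has 1 to 20 rows; each row is the pose to reach, as a shift and turn from the pose commanded when the call began, along the tool's axes at that moment; what a row does not reach only later rows make up. A row lasts 1/10 s, in which the tool goes at most 50 mm and 8.59 degrees, less where a joint would pass 70% of its speed; a pose out of reach is approached as far as the arm can. A call with a gripper value outside its range is refused whole. The fingers move at their own pace and stop on an object; FORCE is the grip in N (left out, the last holds). Time passes only in rows, so rows that repeat a pose let the fingers close. It gives the time, the measured TCP pose, the force, the opening and the grip force at its end, in the units of the state.
- ctrl.get_state(): the state, without advancing time (a new reading comes with each control period).
- ctrl.read_camera(name): name is "scene" or "top" or "wrist"; returns (picture, depth): 384x512x3 uint8, red, green, blue; 384x512 float32, m along the optical axis (not along the pixel's ray), 0 where there is no reading.
- ctrl.camera_info(name): a dict with "K" (3x3 intrinsics, pixels), "camera_from_world" (4x4, takes a point from world to camera coordinates); the wrist camera has in their place "T_tool_cam" (4x4, takes a point from camera to tool coordinates, whose origin is the TCP and whose axes are the flange's). Camera axes: x right, y down, z forward; pixel columns grow to the right and rows downward; lengths in m; the calibration is good to about 2 mm. A picture is of the moment at which its call begins: read the wrist's pose just before it. camera_info takes no time and is no camera call.
- ctrl.sign_off(): hands the job in; it is judged then, once.
The state is a dict: "time": time; "qpos": joint angles; "dq": joint speeds; "joint_efforts": joint torques, N m; "eef_pos": TCP position; "tcp_rot": TCP orientation; "contact_force": force on the tool from outside, world axes, zero at the start; "wrist_torque": the same for the moment, N m; "opening": opening from 0.0 (shut) to 1.0 (fully open); "finger_force": force on a finger pad.
Only numpy, scipy, OpenCV 4.12 (cv2) and the standard library are available. Lean on these libraries where they do the work, as an engineer would, in place of code of your own. Each camera call takes 0.05 s, during which the arm holds its last target. There are 200 camera calls.

## Working session

There is one attempt and no reset: what is moved stays moved. The work goes in short steps, Python scripts to look and compute and a shell command to move; the robot and the scene stay as the last step left them, time stands still between calls to the robot, and variables do not carry over. Pictures are saved under pics/ and viewed, at most 10 in all, crops included, and the job is handed in when it is done.

```bash
mkdir -p pics; python3 - <<'E'
from plant import ctrl
import cv2, numpy as np
a,d=ctrl.read_camera("top"); s,e=ctrl.read_camera("scene")
np.savez("v.npz",a=a,d=d,s=s,e=e)
for n,i in(("top",a),("scene",s)): cv2.imwrite(f"pics/{n}.png",i[:,:,::-1])
print(ctrl.camera_info("top"),ctrl.camera_info("wrist"),ctrl.tcp_to_grasp)
print(ctrl.get_state())
E
```

```text
{'K': array([[353.52230591,   0.        , 256.958165  ],
       [  0.        , 353.52230591, 191.67342389],
       [  0.        ,   0.        ,   1.        ]]), 'camera_from_world': array([[ 0.00961963, -0.99987588,  0.01247771,  0.11229117],
       [-0.99335507, -0.01098657, -0.11456442,  0.60454967],
       [ 0.11468729, -0.01129273, -0.99333746,  0.96137273],
       [ 0.        ,  0.        ,  0.        ,  1.        ]])} {'K': array([[290.60577078,   0.        , 250.98783805],
       [  0.        , 290.60577078, 191.20469706],
       [  0.        ,   0.        ,   1.        ]]), 'T_tool_cam': array([[-1.76151918e-03, -9.61363655e-01, -2.75275898e-01,
         7.00050875e-02],
       [ 9.99998153e-01, -1.48183426e-03, -1.22398775e-03,
        -8.67805636e-04],
       [ 7.68784082e-04, -2.75277545e-01,  9.61364490e-01,
        -1.42017613e-01],
       [ 0.00000000e+00,  0.00000000e+00,  0.00000000e+00,
         1.00000000e+00]])} 0.0187
{'time': 0.1, 'qpos': array([-1.48999926e+00,  2.87068121e-01,  1.57804303e+00, -3.16911793e-05,
        1.27861565e+00, -1.50001500e-01]), 'dq': array([ 0.0011713 , -0.0001402 , -0.00235182,  0.00040545,  0.0002219 ,
        0.0002439 ]), 'joint_efforts': array([ 6.82469781e-04, -4.07295978e+01, -2.93699849e+01, -1.33498684e-04,
        3.40231054e-03, -3.83133866e-06]), 'eef_pos': array([ 0.15438075, -0.65648879,  0.23008475]), 'tcp_rot': array([ 9.93347795e-01,  1.15147811e-01,  2.17557600e-05, -1.06696198e-03]), 'contact_force': array([-0.63746003,  0.8730648 , -0.57312603]), 'wrist_torque': array([-0.00430549, -0.03634924,  0.02330866]), 'finger_force': 0.0, 'opening': 0.9997853320375127}
```

View pics/top.png

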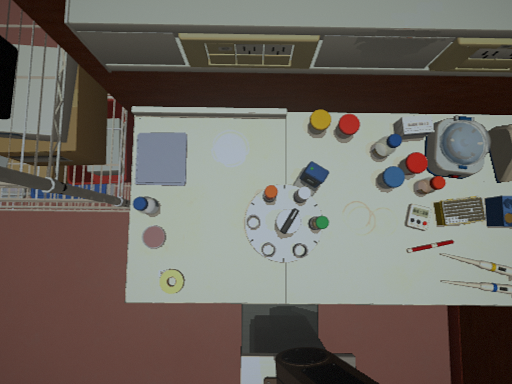

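View pics/scene.png

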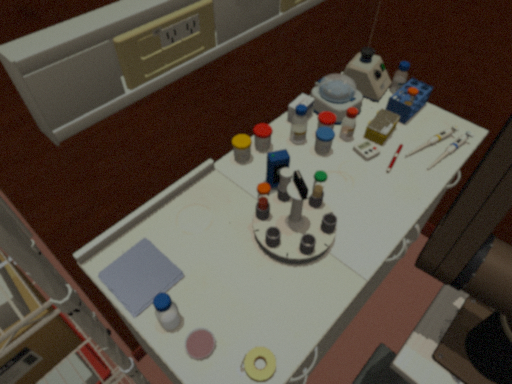

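The top view shows the black bar knob at about (289,221), the plug at (302,195) and the reader at (315,173). The green cap is at (321,222) and the orange at (271,192). Green has to go counter-clockwise seen from above, which is +60° about world z.

```bash
cat > h.py <<'E'
import numpy as np, cv2
from plant import ctrl
from scipy.spatial.transform import Rotation as R
def cast(name,uv,z,st=None):
    i=ctrl.camera_info(name)
    if name=="wrist":
        T=np.eye(4);T[:3,:3]=R.from_quat(st["tcp_rot"]).as_matrix();T[:3,3]=st["eef_pos"];T=T@i["T_tool_cam"]
    else: T=np.linalg.inv(i["camera_from_world"])
    uv=np.atleast_2d(uv).astype(float)
    r=np.c_[uv,np.ones(len(uv))]@np.linalg.inv(i["K"]).T@T[:3,:3].T
    return T[:3,3]+r*((z-T[2,3])/r[:,2])[:,None]
E
python3 - <<'E'
from h import *
v=np.load("v.npz");a,d=v["a"],v["d"]
h=cv2.cvtColor(a,cv2.COLOR_RGB2HSV)
def cen(m,z,n):
    k,l,s,c=cv2.connectedComponentsWithStats(m.astype(np.uint8)); j=1+s[1:,4].argmax()
    p=cast("top",np.argwhere(l==j)[:,::-1],z); w=np.linalg.svd(p-p.mean(0),full_matrices=False)[2][0]
    print(n,c[j],s[j,4],p.mean(0).round(4),"ang",np.degrees(np.arctan2(w[1],w[0])),"ext",np.ptp((p-p.mean(0))@w))
roi=np.zeros(a.shape[:2],bool);roi[150:270,240:335]=1
H,S,V=h[...,0],h[...,1],h[...,2]
cen(roi&(H>50)&(H<85)&(S>120),.152,"green");cen(roi&((H<15)&(S>150)),.152,"orange")
k=roi.copy();k[:200]=0;k[240:]=0;k[:,:272]=0;k[:,305:]=0
cen(k&(V<60),.203,"knob")
cen(roi&(H>100)&(H<125)&(S>100),.14,"post")
print(d[215:230:3,280:300:3].round(3))
T=np.linalg.inv(ctrl.camera_info("top")["camera_from_world"])
# disc outline: white, depth above table
cv2.imwrite("pics/c.png",cv2.resize(a[150:270,235:345,::-1],None,fx=5,fy=5,interpolation=cv2.INTER_CUBIC))
E
```

```text
green [321.64166667 222.09166667] 120 [ 0.5162 -0.04    0.152 ] ang -170.45580599617426 ext 0.02974896168030966
orange [270.6173913  191.45217391] 115 [0.5907 0.086  0.152 ] ang 128.35539698342365 ext 0.02887121660844079
knob [288.50632911 221.59493671] 79 [0.515  0.0467 0.203 ] ang 150.82989548346038 ext 0.061343658997184004
post [316.56976744 171.78682171] 258 [ 0.6436 -0.0309  0.14  ] ang -119.24753812023606 ext 0.05391987105456047
[[0.852 0.    0.852 0.823 0.817 0.823 0.857]
 [0.853 0.857 0.853 0.    0.822 0.852 0.852]
 [0.848 0.853 0.821 0.819 0.823 0.853 0.855]
 [0.852 0.835 0.819 0.818 0.855 0.852 0.852]
 [0.851 0.818 0.818 0.849 0.851 0.852 0.85 ]]
```

View pics/c.png

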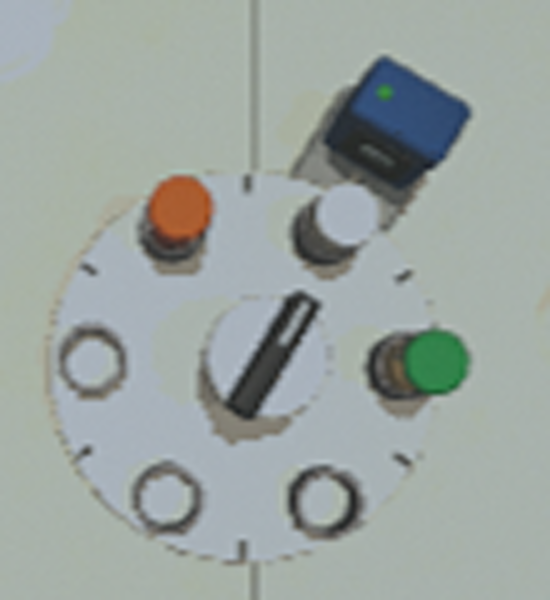

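```bash
python3 -m inch '[{"slide":[38.7,-22.4,-2],"turn":0.75,"grip":5},{"slide":[38.7,-22.4,-2],"turn":0.75,"grip":5},{"slide":[38.7,-22.4,-2],"turn":0.75,"grip":5},{"slide":[38.7,-22.4,-2],"turn":0.75,"grip":5},{"slide":[38.7,-22.4,-2],"turn":0.75,"grip":5},{"slide":[38.7,-22.4,-2],"turn":0.75,"grip":5},{"slide":[38.7,-22.4,-2],"turn":0.75,"grip":5},{"slide":[38.7,-22.4,-2],"turn":0.75,"grip":5},{"slide":[38.7,-22.4,-2],"turn":0.75,"grip":5},{"slide":[51.3,-60,-2],"turn":0.75,"grip":5},{"slide":[51.3,-60,-2],"turn":0.75,"grip":5},{"slide":[51.3,-60,-2],"turn":0.75,"grip":5},{"slide":[51.3,-60,-2],"turn":0.75,"grip":5},{"slide":[51.3,-60,-2],"turn":0.75,"grip":5},{"slide":[51.3,-60,-2],"turn":0.75,"grip":5},{"slide":[51.3,-60,-2],"turn":0.75,"grip":5},{"slide":[51.3,-60,-2],"turn":0.75,"grip":5},{"slide":[51.3,-60,-2],"turn":0.75,"grip":5},{"slide":[51.3,-60,-2],"turn":0.75,"grip":5},{"slide":[51.3,-60,-2],"turn":0.75,"grip":5}]'
python3 -m inch '[{"slide":[0,0,0],"turn":0,"grip":5},{"slide":[0,0,0],"turn":0,"grip":5},{"slide":[0,0,0],"turn":0,"grip":5}]'
python3 - <<'E'
from h import *
s=ctrl.get_state();a,d=ctrl.read_camera("wrist");print(s["time"],s["eef_pos"],s["tcp_rot"],s["qpos"])
np.savez("w.npz",a=a,d=d);cv2.imwrite("pics/w.png",a[:,:,::-1])
E
```

```text
time: 2.1
eef_pos: [0.5164, 0.0437, 0.251]
tcp_rot: [0.966, -0.257, -0.0, 0.0]
contact_force: [-0.1, -0.8, 0.5]
opening: 0.586
finger_force: 0.0
time: 2.4
eef_pos: [0.5166, 0.0434, 0.2513]
tcp_rot: [0.966, -0.258, -0.0, 0.0]
contact_force: [-0.2, 0.4, 0.4]
opening: 0.588
finger_force: 0.0
2.4 [0.51664398 0.04338497 0.25129569] [ 9.66258516e-01 -2.57574220e-01 -3.44190352e-05  5.87050314e-06] [-1.12085092e-01 -7.87445783e-02  1.93564463e+00 -1.49269192e-06
  1.28476242e+00  1.97973340e+00]
```

View pics/w.png

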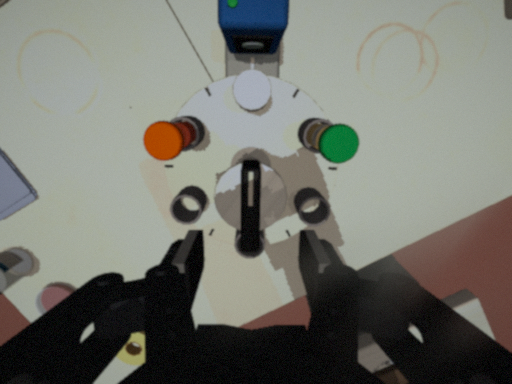

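The wrist view shows the knob bar upright at column ≈251, so it lies along tool x and midway between the fingers. The orange cap is at (163,140) and the green at (339,143). I'll check the offsets numerically.

```bash
python3 - <<'E'
from h import *
w=np.load("w.npz");a=w["a"];s=ctrl.get_state();V=a.max(2)
h=cv2.cvtColor(a,cv2.COLOR_RGB2HSV)
M=R.from_quat(s["tcp_rot"]).as_matrix()
f=lambda p:(p-s["eef_pos"])@M
for r in (165,175,190,205,220,230): 
    c=np.flatnonzero((V[r,225:280]<45))+225; print(r,c.min(),c.max(),(f(cast("wrist",[c.min()/2+c.max()/2,r],.203,s))*100).round(2))
P=[]
for m in ((h[...,0]>50)&(h[...,0]<85)&(h[...,1]>120),(h[...,0]<15)&(h[...,1]>200)):
    m[:100]=0;m[180:]=0;m[:,:130]=0;m[:,370:]=0
    P.append(f(cast("wrist",np.argwhere(m).mean(0)[::-1],.152,s))[0])
P=np.array(P)*100;e=P[1]-P[0];n=np.array([e[1],-e[0],0])/np.hypot(*e[:2])
print(P,np.hypot(*e[:2]),P.mean(0)-4.25*n,P.mean(0)+4.25*n)
E
```

```text
165 243 258 [[ 3.29 -0.13  4.83]]
175 242 259 [[ 2.61 -0.13  4.83]]
190 242 259 [[ 1.56 -0.13  4.83]]
205 242 259 [[ 0.48 -0.13  4.83]]
220 241 258 [[-0.63 -0.21  4.83]]
230 241 259 [[-1.38 -0.17  4.83]]
[[ 4.12183279  7.03626734  9.93217219]
 [ 4.46413288 -7.04843841  9.93202256]] 14.08886458947868 [8.54172829 0.09717157 9.93209738] [ 0.04423738 -0.10934264  9.93209738]
```

```bash
python3 -m inch '[{"slide":[0.2,-0.15,0],"turn":0,"grip":5},{"slide":[0.2,-0.15,3],"turn":0,"grip":5},{"slide":[0.2,-0.15,6],"turn":0,"grip":5},{"slide":[0.2,-0.15,8.1],"turn":0,"grip":5},{"slide":[0.2,-0.15,8.1],"turn":0,"grip":5},{"slide":[0.2,-0.15,8.1],"turn":0,"grip":5},{"slide":[0.2,-0.15,8.1],"turn":0,"grip":0.8},{"slide":[0.2,-0.15,8.1],"turn":0,"grip":0.8},{"slide":[0.2,-0.15,8.1],"turn":0,"grip":0.8},{"slide":[0.2,-0.15,8.1],"turn":0,"grip":0.8},{"slide":[0.2,-0.15,8.1],"turn":0,"grip":0.8},{"slide":[0.2,-0.15,8.1],"turn":0,"grip":0.8},{"slide":[0.2,-0.15,8.1],"turn":0,"grip":0.8},{"slide":[0.2,-0.15,8.1],"turn":0,"grip":0.8},{"slide":[0.2,-0.15,8.1],"turn":0,"grip":0.8}]' 50
```

```text
time: 3.95
eef_pos: [0.5188, 0.043, 0.1715]
tcp_rot: [0.967, -0.256, -0.0, 0.002]
contact_force: [-4.3, -6.4, 2.6]
opening: 0.158
finger_force: 50.9
```

```bash
python3 -m inch '[{"slide":[0,0.1,0],"turn":-0.03,"grip":0.8},{"slide":[0,0.1,0],"turn":-0.09,"grip":0.8},{"slide":[0,0.1,0],"turn":-0.15,"grip":0.8},{"slide":[0,0.1,0],"turn":-0.21,"grip":0.8},{"slide":[0,0.1,0],"turn":-0.28,"grip":0.8},{"slide":[0,0.1,0],"turn":-0.35,"grip":0.8},{"slide":[0,0.1,0],"turn":-0.42,"grip":0.8},{"slide":[0,0.1,0],"turn":-0.49,"grip":0.8},{"slide":[0,0.1,0],"turn":-0.56,"grip":0.8},{"slide":[0,0.1,0],"turn":-0.63,"grip":0.8},{"slide":[0,0.1,0],"turn":-0.7,"grip":0.8},{"slide":[0,0.1,0],"turn":-0.77,"grip":0.8},{"slide":[0,0.1,0],"turn":-0.84,"grip":0.8},{"slide":[0,0.1,0],"turn":-0.91,"grip":0.8},{"slide":[0,0.1,0],"turn":-0.97,"grip":0.8},{"slide":[0,0.1,0],"turn":-1.02,"grip":0.8},{"slide":[0,0.1,0],"turn":-1.05,"grip":0.8},{"slide":[0,0.1,0],"turn":-1.05,"grip":0.8},{"slide":[0,0.1,0],"turn":-1.05,"grip":0.8},{"slide":[0,0.1,0],"turn":-1.05,"grip":0.8}]'
python3 - <<'E'
from h import *
a,d=ctrl.read_camera("top");cv2.imwrite("pics/t2.png",cv2.resize(a[150:270,235:345,::-1],None,fx=5,fy=5,interpolation=cv2.INTER_CUBIC))
a,d=ctrl.read_camera("wrist");cv2.imwrite("pics/w2.png",a[:,:,::-1])
print(ctrl.get_state()["wrist_torque"])
E
```

```text
time: 5.95
eef_pos: [0.5188, 0.0452, 0.1715]
tcp_rot: [0.965, 0.262, 0.001, -0.001]
contact_force: [-1.6, 4.9, 1.7]
opening: 0.159
finger_force: 50.8
[ 0.53085836  0.08294013 -0.03963851]
```

View pics/w2.png

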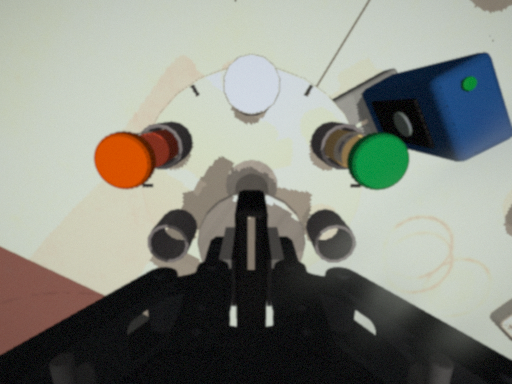

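The green cap at (379,160) now stands in front of the reader lens at (403,123), and both tubes are upright. Next I release and rise.

```bash
python3 -m inch '[{"slide":[0,0,0],"turn":0,"grip":4.5},{"slide":[0,0,0],"turn":0,"grip":4.5},{"slide":[0,0,0],"turn":0,"grip":4.5},{"slide":[0,0,0],"turn":0,"grip":4.5},{"slide":[0,0,0],"turn":0,"grip":4.5},{"slide":[0,0,0],"turn":0,"grip":4.5},{"slide":[0,0,0],"turn":0,"grip":4.5},{"slide":[0,0,-2],"turn":0,"grip":4.5},{"slide":[0,0,-5],"turn":0,"grip":4.5},{"slide":[0,0,-9],"turn":0,"grip":4.5},{"slide":[0,0,-12],"turn":0,"grip":4.5},{"slide":[0,0,-12],"turn":0,"grip":4.5},{"slide":[0,0,-12],"turn":0,"grip":4.5},{"slide":[0,0,-12],"turn":0,"grip":4.5}]'
python3 - <<'E'
from h import *
s=ctrl.get_state();a,d=ctrl.read_camera("wrist");cv2.imwrite("pics/w3.png",a[:,:,::-1])
h=cv2.cvtColor(a,cv2.COLOR_RGB2HSV)
for n,m in(("green",(h[...,0]>50)&(h[...,0]<85)&(h[...,1]>120)),("orange",(h[...,0]<15)&(h[...,1]>200))):
    k,l,st,c=cv2.connectedComponentsWithStats(m.astype(np.uint8));j=1+st[1:,4].argmax()
    p=cast("wrist",c[j],.152,s)[0];q=p[:2]-[.518,.045];print(n,c[j],p,np.hypot(*q),np.degrees(np.arctan2(q[1],q[0])))
E
```

```text
time: 7.45
eef_pos: [0.5178, 0.0439, 0.2886]
tcp_rot: [0.965, 0.262, -0.001, -0.001]
contact_force: [0.8, -0.4, 0.6]
opening: 0.527
finger_force: 0.0
green [326.82267116 137.55667789] [0.59052789 0.0048529  0.152     ] 0.08289803426192874 -28.966291710547953
orange [499.24651504  37.23330888] [ 0.73638376 -0.07500725  0.152     ] 0.24918508029997857 -28.78987712487343
```

View pics/w3.png

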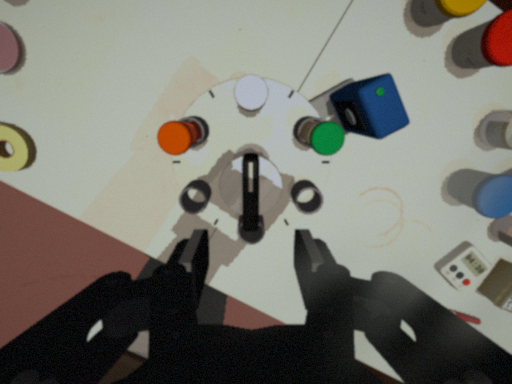

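The green cap at (327,138) is square to the reader, measured at -29° with the read direction at about -30°. The orange tube at (179,136) is seated and the gripper is clear, so I'm handing in.

```bash
python3 -c "from plant import ctrl; print(ctrl.sign_off())"
```

```text
the job is handed in; nothing more can be done
None
```

I turned the carousel one click counter-clockwise (seen from above): the green-capped tube now stands at the reader, both tubes are still upright in their holders, the gripper is clear, and the job is handed in (no verdict was returned).

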